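# Prop the drawbar on its jack

## Task

Put the wooden pad flat on the bench under the jack so that its foot will stand wholly on it, then wind the crank clockwise until the foot is firmly down and you feel the crank turn clearly heavier, without straining the jack. Let go of the crank with the foot bearing on the pad, and leave the other things on the bench alone.

Things in the scene. Friction and masses are not known exactly. Their poses are not given: they have to be found in the camera images.
- jack: Fixed grey drawbar end (50 mm square, underside 125 mm up) with a jack: upright 44 mm tube, 64 mm square clamp collar at 124 to 176 mm, 62 x 56 mm gear head at 200 to 240 mm. Origin on the tube's axis about bench level (a few mm up or down); z up; x runs from the tube along the drawbar to its bench post, 295 mm off (foot plate 110 x 130 mm).
- crank_axis (a point): Top of the crank's hub on the jack's axis, 266 mm above its origin. Clockwise from above lowers the foot 8 mm per rad; gear friction holds it where left. Turning it freely takes a steady 8 to 9 N at the knob, and only 0 to 3 N at rest; once the leg bears down, either reading rises by about 8 N per rad. A rise of 3 to 5 N is a firm, proper load; 6.5 N strains the jack.
- knob_grip (a point): Middle of the crank's upright black round knob, 24 mm in diameter and 50 mm tall, which spins freely on its pin, so that it can be held with the hand's direction unchanged while it goes round. It travels a level circle of radius 70 mm about the jack's z axis, 290 mm above the jack's origin. Below it, the crank arm's top lies 28 mm under this point.
- foot: The jack's round steel foot, 50 mm in diameter, at the lower end of the leg; origin at the centre of its underside, 45 to 93 mm above the bench at the start. It sits by friction (3 N, felt as a rise of 1 N or less at the knob) somewhere in 12 mm of vertical play on the stiffly sprung leg: after it touches the pad, up to 12 mm of slack remain before the leg bears on it.
- pad: Loose wooden pad, 200 x 70 x 24 mm, about 0.6 kg, lying flat; origin at the centre of its underside, x along its length, z up. It can be gripped across its 70 mm width.
- tray: Bystander: loose shallow grey plastic tray, 150 x 100 x 35 mm; origin at the centre of its underside.
- spanner: Bystander: loose steel spanner lying flat; origin at the middle of its underside, x along it.
- tin: Bystander: closed steel tin, 66 mm in diameter, 100 mm tall; origin at the centre of its underside.
There are look-alikes about, which are no part of the job. Of the things like the pad, leave any that is black, purple or red; of the rest the larger one is meant.

How it is judged:
On the way, in this order (a step that is already met when the one before it is completed fails the run):
1. the pad lies flat and still on the bench under the raised foot, the foot wholly over it (x of foot in the frame of pad between -0.077 and 0.077 m and y of foot in the frame of pad between -0.012 and 0.012 m and height (world z) of pad below 0.003 m and angle between pad's own z axis and vertical below 0.05 rad and linear speed of pad below 0.02 m/s and contact force between foot and pad below 0.5 N and contact force between the fingers and pad below 0.3 N), for 0.2 s.
2. the foot is wound down onto the pad and loaded (contact force between foot and pad above 20 N), for 0.2 s.
At the end, for the whole second after the job is handed in: The foot stands wholly on the flat pad (its centre within 12 mm of the pad's long centre line and within 77 mm of the pad's middle along it), pressing on it with 20 to 60 N, everything at rest and let go (x of foot in the frame of pad between -0.077 and 0.077 m and y of foot in the frame of pad between -0.012 and 0.012 m and angle between pad's own z axis and vertical below 0.05 rad and linear speed of each of pad, foot below 0.02 m/s and contact force between foot and pad between 20 and 60 N); the robot touches nothing.
It fails at once if the jack is strained: the foot presses on the pad with more than 60 N (contact force between foot and pad above 60 N).
It fails at once if the foot is wound down on the tray (contact force between foot and tray above 2 N).
It fails at once if the tray, spanner or tin is moved more than 30 mm (distance of any of tray, spanner, tin from where it was at the start of the episode above 0.03 m).
It also fails if it takes over 72 s, if anything falls off the work surface, if the arm or the gripper's body presses on something with over 40 N, if the wrist force passes 120 N, or if a joint passes its speed limit or range.

## Robot

A 7-joint arm with a two-finger parallel gripper is mounted at the origin on the work surface. World frame = base frame: x ahead of the robot, y to its left, z up, the work surface at z = 0. Lengths are in m, angles in rad, forces in N, time in s.
With the tool pointing down it reaches from about 0.425 to 0.925 m from the base axis. Payload 6.8 kg.
Tool frame: the origin (TCP) lies on the mounting face of the last link; the fingertips stand 173 mm ahead of it and the grasp point (between the pads) lies 155 mm ahead of it (grip_point_offset is the distance from the TCP to the grasp point, in m); x points along the fingers, z is the direction in which the jaws open and shut, and the axes are right-handed (so a half turn about x gives the same grasp; the last joint's range is limited). The gripper opens to 85 mm and grips with 20 to 120 N. Pads are 22 mm wide; open, the fingers measure 114 mm over their backs; the gripper's body (76 mm by 85 mm) begins 54 mm behind the grasp point. The pads swing forward as they close: fully open they stand 13 mm farther back than shut.
Start: joints at [-1.29, 0.477, 0.022, 1.555, -0.011, 1.109, -0.083], TCP at [0.256, 0.625, 0.405] pointing down, gripper open.
Joint ranges: [-2.96, 2.96], [-0.34, 2.1], [-1.41, 1.46], [0.24, 2.44], [-1.37, 4.51], [0.17, 1.92], [-2.96, 2.96]. Speed limits (rad/s): [2.39, 2.39, 3.14, 3.14, 3.14, 3.14, 3.14].

## Interface

Orientations are given as a rotation vector (axis times angle).
In Python, from bench import * gives the robot as it stands. The module is installed in compiled form; this text tells all that it offers.
- The arm moves only by the tool servo_tool, never from a script. Its argument "motion" is a list of rows, each a list of 5 numbers: the shift along the tool's x, y, z in m, then the turn about the tool's x in degrees, then the gripper command: -1 is fully open, 1 is shut, values between are in proportion. In form: [[dx, dy, dz, turn, fingers], ...]. A call has 1 to 8 rows; each row is the pose to reach, as a shift and turn from the pose measured when the call began, along the tool's axes at that moment; what a row does not reach only later rows make up. A row lasts 1/10 s, in which the tool goes at most 50 mm and 8.59 degrees, less where a joint would pass 70% of its speed; a pose out of reach is approached as far as the arm can. A call with a gripper value outside its range is refused whole. The fingers move at their own pace and stop on an object; "force" is the grip in N (left out, the last holds). Time passes only in rows, so rows that repeat a pose let the fingers close. It gives the time, the measured TCP pose, the force and the opening at its end, in the units of the state.
- get_obs(): the state, without advancing time (a new reading comes with each control period).
- grab_frame(name): name is "side" or "top"; returns the picture (400x640x3 uint8, red, green, blue); there is no depth.
- camera_params(name): a dict with "mtx" (3x3 intrinsics, pixels), "D" ([k1, k2, p1, p2, k3] as OpenCV has them; the pictures are not rectified), "world_to_cam" (4x4, takes a point from world to camera coordinates). Camera axes: x right, y down, z forward; pixel columns grow to the right and rows downward; lengths in m; the calibration is good to about 2 mm. A picture is of the moment at which its call begins. camera_params takes no time and is no camera call.
- hand_in(): hands the job in, once; it reports no verdict.
The state is a dict: "clock": time; "joints": joint angles; "qvel": joint speeds; "tau": joint torques, N m; "tcp_pos": TCP position; "orientation": TCP orientation; "contact_force": force on the tool from outside, world axes, zero at the start; "moment": the same for the moment, N m; "grip_width": finger opening in m.
Only numpy, scipy, OpenCV 4.12 (cv2) and the standard library are available. Lean on these libraries where they do the work, as an engineer would, in place of code of your own. Each camera call takes 0.05 s, during which the arm holds its last target. There are 200 camera calls.

## Working session

There is one attempt and no reset: what is moved stays moved. The work goes in short steps, Python scripts to look and compute and a tool call to move; the robot and the scene stay as the last step left them, time stands still between calls to the robot, and variables do not carry over. Pictures are saved under pics/ and viewed, about 8 in all and at most 12, crops included, and the job is handed in when it is done.

Besides the shell and the picture viewer there is one more tool, called after ">>>" by a JSON object that holds its "method" and its "body". servo_tool: Moves the arm, as the interface text tells. Its arguments: {"type":"object","properties":{"motion":{"type":"array","items":{"type":"array","items":{"type":"number"}}},"force":{"type":"number"}},"required":["motion"]}

```bash
mkdir -p pics; cat > h.py <<'E'
from bench import *
import numpy as np, cv2
from scipy.spatial.transform import Rotation as R
def cam(n):
    p=camera_params(n); return np.array(p["mtx"],float),np.array(p["D"],float),np.array(p["world_to_cam"],float)
def ray(n,uv):
    K,D,T=cam(n); q=cv2.undistortPoints(np.array(uv,float).reshape(-1,1,2),K,D).reshape(-1,2)
    d=np.c_[q,np.ones(len(q))]@T[:3,:3]; o=-T[:3,:3].T@T[:3,3]; return o,d
def onz(n,uv,z):
    o,d=ray(n,uv); return o+d*((z-o[2])/d[:,2])[:,None]
def proj(n,P):
    K,D,T=cam(n); return cv2.projectPoints(np.array(P,float).reshape(-1,3),cv2.Rodrigues(T[:3,:3])[0],T[:3,3],K,D)[0].reshape(-1,2)
def tri(a,b):
    (o1,d1),(o2,d2)=ray("top",a),ray("side",b); d1,d2=d1[0],d2[0]
    s=np.linalg.lstsq(np.c_[d1,-d2],o2-o1,rcond=None)[0]; p,q=o1+s[0]*d1,o2+s[1]*d2
    return (p+q)/2,np.linalg.norm(p-q)
def save(n,f):
    im=grab_frame(n); cv2.imwrite("pics/"+f,im[:,:,::-1]); return im
def st():
    o=get_obs(); r=R.from_rotvec(o["orientation"]); print(o["clock"],np.round(o["tcp_pos"],4),np.round(o["contact_force"],2),round(o["grip_width"],4)); print(np.round(r.as_matrix(),3),np.round(o["joints"],2)); return o,r
E
python3 - <<'E'
from h import *
st()
a=save("top","t0.png");b=save("side","s0.png")
for n in("top","side"):
    K,D,T=cam(n); print(n,np.round(-T[:3,:3].T@T[:3,3],3),np.round(T[:3,:3],2).tolist())
E
```

```text
0.0 [0.2558 0.6244 0.4037] [-0.26 -0.46 -0.39] 0.0855
[[-0.001 -0.925  0.379]
 [-0.002  0.379  0.925]
 [-1.    -0.    -0.002]] [-1.29  0.48  0.02  1.56 -0.01  1.11 -0.08]
top [2.380e-01 1.000e-03 1.858e+00] [[0.02, -1.0, 0.01], [-0.98, -0.02, -0.17], [0.17, -0.01, -0.98]]
side [ 0.28  -1.147  0.986] [[0.97, -0.24, -0.02], [-0.15, -0.54, -0.83], [0.19, 0.8, -0.56]]
```

View pics/t0.png

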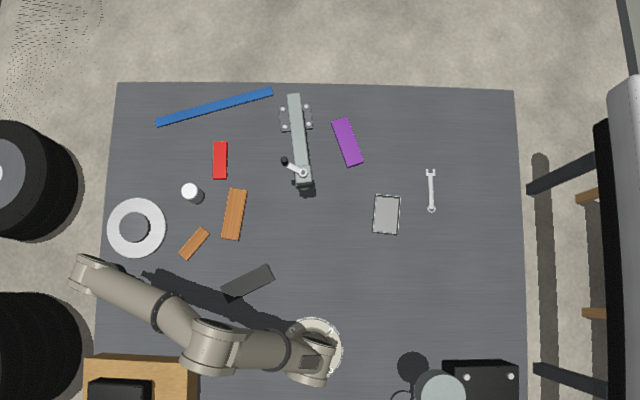

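View pics/s0.png

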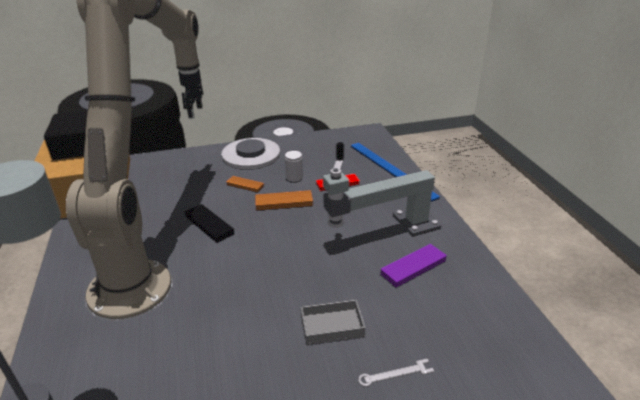

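The pictures show the candidate pads: the large orange one (top 233,214; side 284,200), a smaller orange one (top 194,243), and black, purple and red ones. The jack head is at top (303,175) and side (336,185), the knob at top (284,160) and side (340,150), and the foot at side (336,219).

```bash
python3 - <<'E'
from h import *
a=cv2.cvtColor(cv2.imread("pics/t0.png"),cv2.COLOR_BGR2HSV)
m=cv2.inRange(a,(8,130,90),(20,255,255))
for c in cv2.findContours(m[:330],0,2)[0]:
    if cv2.contourArea(c)<100: continue
    (u,v),s,an=cv2.minAreaRect(c); W=onz("top",c.reshape(-1,2),0.022)
    r=cv2.minAreaRect((W[:,:2]*1000).astype(np.float32)); print("orange",(u,v),r, np.round(cv2.boxPoints(r)).tolist())
# jack: rough positions
for p,z in [((303,173),.268),((293,96),.176-.0),((306,190),.175),((284,160),.315)]: print(p,np.round(onz("top",p,z),3))
print(tri((303,173),(336,172)),tri((284,160),(340,144)))
for n,f,x0,y0,x1,y1 in(("t","t0.png",265,80,330,210),("s","s0.png",300,130,450,240)):
    im=cv2.imread("pics/"+f)[y0:y1,x0:x1]; cv2.imwrite("pics/c"+n+".png",cv2.resize(im,None,fx=4.5 if n=="t" else 5,fy=4.5 if n=="t" else 5,interpolation=2))
E
```

```text
orange (193.5764617919922, 242.99412536621094) ((394.7532958984375, 461.8133850097656), (47.41138458251953, 133.20196533203125), 51.4249382019043) [[328.0, 485.0], [432.0, 402.0], [462.0, 439.0], [357.0, 522.0]]
orange (233.531982421875, 213.82400512695312) ((513.1226806640625, 310.5485534667969), (69.12542724609375, 197.40444946289062), 82.1404037475586) [[411.0, 290.0], [606.0, 263.0], [616.0, 331.0], [420.0, 358.0]]
(303, 173) [[0.621 0.038 0.268]]
(293, 96) [[0.94  0.084 0.176]]
(306, 190) [[0.581 0.028 0.175]]
(284, 160) [[0.654 0.101 0.315]]
(array([0.62520038, 0.03755775, 0.26108521]), np.float64(0.004023786613106446)) (array([0.65558475, 0.10088333, 0.31475433]), np.float64(0.00375190416375497))
```

View pics/ct.png

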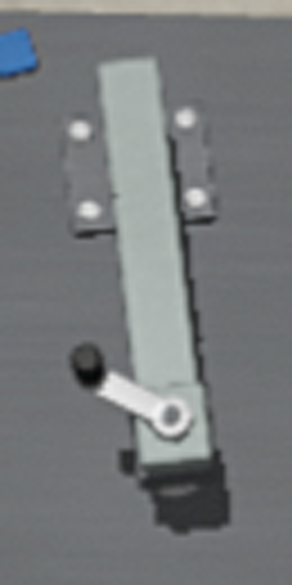

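View pics/cs.png

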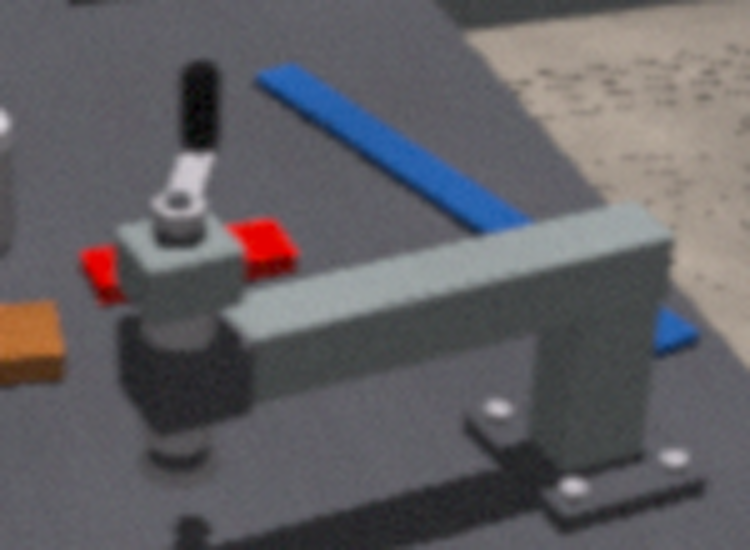

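```bash
cat >> h.py <<'E'
def go(P,yaw=None):
    """tool shift (mm) and turn (deg) to bring TCP to P with jaw (tool z) heading yaw deg"""
    o=get_obs(); M=R.from_rotvec(o["orientation"]).as_matrix(); d=M.T@(np.array(P)-o["tcp_pos"])*1000
    y=np.degrees(np.arctan2(M[1,2],M[0,2])); t=0 if yaw is None else -((yaw-y+90)%180-90)
    print("shift mm",np.round(d,1),"turn",round(t,2),"jaw yaw",round(y,2)); return d,t
E
python3 - <<'E'
from h import *
h,e=tri((303.2,172.0),(336,170.6)); print("hub",h,e)
k,e=tri((284.5,159.3),(340.2,143.4)); print("knobtop",k,e,k-h,np.hypot(*(k-h)[:2]),np.degrees(np.arctan2(k[1]-h[1],k[0]-h[0])))
ax=h[:2]; c=np.array([.28,-1.147])-ax; c/=np.linalg.norm(c)
for z in(.03,.045,.05,.055,.06,.065,.07,.08,.09):
    print(z,proj("side",[[*(ax+.025*c),z],[*ax,z],[*ax,z+.22]]).round(1).tolist())
go([.444,.320,.40],82.1)
E
```

```text
hub [0.62625224 0.03700339 0.26621694] 0.0015665197866485522
knobtop [0.65645393 0.09921133 0.31764068] 0.0021865778021377593 [0.03020169 0.06220794 0.05142374] 0.06915178773595466 64.10362010393239
0.03 [[335.4, 241.3], [335.4, 236.3], [335.7, 175.6]]
0.045 [[335.4, 237.4], [335.4, 232.5], [335.7, 171.0]]
0.05 [[335.4, 236.2], [335.4, 231.2], [335.7, 169.5]]
0.055 [[335.4, 234.9], [335.5, 229.9], [335.7, 168.0]]
0.06 [[335.4, 233.5], [335.5, 228.6], [335.8, 166.5]]
0.065 [[335.4, 232.2], [335.5, 227.3], [335.8, 164.9]]
0.07 [[335.4, 230.9], [335.5, 226.0], [335.8, 163.4]]
0.08 [[335.5, 228.3], [335.5, 223.4], [335.8, 160.3]]
0.09 [[335.5, 225.6], [335.5, 220.7], [335.8, 157.1]]
shift mm [   4.2 -289.6 -210.3] turn -14.38 jaw yaw 67.72
```

>>> {"method": "servo_tool", "body": {"motion": [[0.004,-0.036,-0.026,-2,-1],[0.004,-0.072,-0.052,-4,-1],[0.004,-0.108,-0.079,-6,-1],[0.004,-0.145,-0.105,-8,-1],[0.004,-0.181,-0.131,-10,-1],[0.004,-0.217,-0.157,-12,-1],[0.004,-0.254,-0.184,-14.4,-1],[0.004,-0.29,-0.21,-14.4,-1]], "force": 80}}

```text
clock: 0.9
tcp_pos: [0.4452, 0.3182, 0.4]
orientation: [-1.109, 1.273, 1.108]
contact_force: [1.0, 0.8, -1.1]
grip_width: 0.0855
```

```bash
python3 - <<'E'
from h import *
go([.444,.320,.20],82.1)
E
```

```text
shift mm [200.    1.3   2. ] turn 0.08 jaw yaw 82.18
```

>>> {"method": "servo_tool", "body": {"motion": [[0.04,0.001,0.002,0,-1],[0.08,0.001,0.002,0,-1],[0.12,0.001,0.002,0,-1],[0.16,0.001,0.002,0,-1],[0.19,0.001,0.002,0,-1],[0.205,0.001,0.002,0,-1],[0.215,0.001,0.002,0,-1],[0.22,0.001,0.002,0,-1]]}}

```text
clock: 1.7
tcp_pos: [0.4445, 0.32, 0.1799]
orientation: [-1.109, 1.272, 1.108]
contact_force: [0.2, -0.3, -0.1]
grip_width: 0.0856
```

```bash
python3 - <<'E'
from h import *
st()
im=save("side","s1.png")[160:260,200:360]; cv2.imwrite("pics/c1.png",cv2.resize(im[:,:,::-1],None,fx=5,fy=5,interpolation=2))
E
```

```text
1.7 [0.4445 0.32   0.1799] [ 0.24 -0.28 -0.14] 0.0856
[[-0.001 -0.991  0.136]
 [-0.002  0.136  0.991]
 [-1.     0.    -0.002]] [-0.78  0.59  0.05  2.01 -0.05  0.54  0.74]
```

View pics/c1.png

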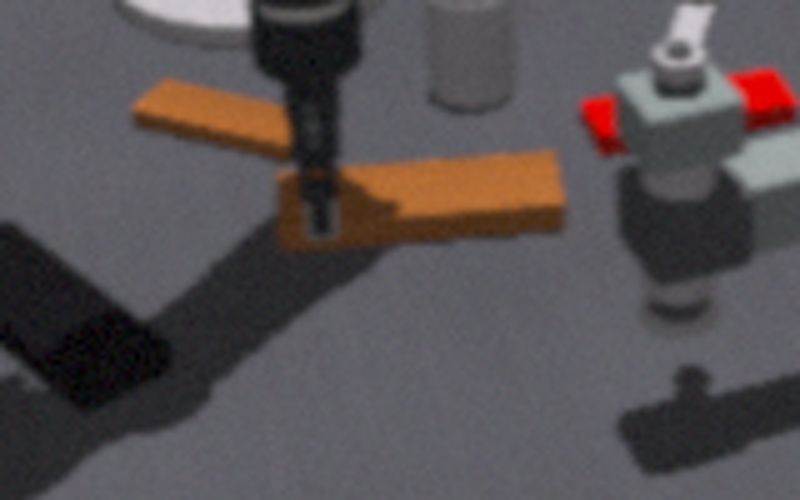

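The picture shows the fingers straddling the pad's near end (crop 320,200), with the tips about 10 mm above the bench. I'll go 4 mm lower and close.

>>> {"method": "servo_tool", "body": {"motion": [[0.002,0,0,0,-1],[0.004,0,0,0,-1],[0.004,0,0,0,0.5],[0.004,0,0,0,1],[0.004,0,0,0,1],[0.004,0,0,0,1],[0.004,0,0,0,1],[0.004,0,0,0,1]], "force": 80}}

```text
clock: 2.55
tcp_pos: [0.4447, 0.3204, 0.1771]
orientation: [-1.109, 1.27, 1.108]
contact_force: [-1.5, -0.1, 9.5]
grip_width: 0.0682
```

>>> {"method": "servo_tool", "body": {"motion": [[-0.002,0,0,0,1],[-0.004,0,0,0,1],[-0.004,0,0,0,1]]}}

```text
clock: 2.85
tcp_pos: [0.4442, 0.3201, 0.1809]
orientation: [-1.109, 1.272, 1.108]
contact_force: [-0.1, 0.3, -7.3]
grip_width: 0.0681
```

```bash
python3 - <<'E'
from h import *
st(); go([.506,.037,.180],90)
E
```

```text
2.85 [0.4442 0.3201 0.1809] [-0.07  0.29 -7.26] 0.0681
[[-0.001 -0.991  0.136]
 [-0.001  0.136  0.991]
 [-1.     0.001 -0.002]] [-0.78  0.59  0.05  2.01 -0.05  0.54  0.74]
shift mm [   1.2  -99.7 -272.1] turn -7.8 jaw yaw 82.2
```

>>> {"method": "servo_tool", "body": {"motion": [[0,-0.008,-0.02,-1,1],[0,-0.022,-0.06,-2,1],[0,-0.037,-0.1,-3,1],[0,-0.051,-0.14,-4,1],[0,-0.066,-0.18,-5,1],[0,-0.081,-0.22,-6.5,1],[0,-0.093,-0.255,-7.8,1],[0,-0.1,-0.272,-7.8,1]]}}

```text
clock: 3.65
tcp_pos: [0.506, 0.0325, 0.1807]
orientation: [-1.207, 1.216, 1.206]
contact_force: [0.1, -0.1, -7.0]
grip_width: 0.0676
```

>>> {"method": "servo_tool", "body": {"motion": [[0,0,0,0,1],[0,0,0,0,1]]}}

```text
clock: 3.85
tcp_pos: [0.5056, 0.0319, 0.1804]
orientation: [-1.205, 1.218, 1.205]
contact_force: [0.1, -0.7, -6.2]
grip_width: 0.0681
```

```bash
python3 - <<'E'
from h import *
st(); go([.506,.037,.180],90)
save("top","t2.png"); im=save("side","s2.png")
b=cv2.inRange(cv2.cvtColor(im,cv2.COLOR_RGB2HSV),(8,130,60),(20,255,255))
im2=im[150:270,230:390]; cv2.imwrite("pics/c2.png",cv2.resize(im2[:,:,::-1],None,fx=5,fy=5,interpolation=2))
E
```

```text
3.85 [0.5056 0.0319 0.1804] [ 0.1  -0.71 -6.18] 0.0681
[[-0.004 -1.     0.007]
 [-0.004  0.007  1.   ]
 [-1.     0.004 -0.004]] [-0.18  0.54 -0.01  2.11  0.02  0.5   1.36]
shift mm [ 0.3 -0.4  5.1] turn -0.38 jaw yaw 89.62
```

View pics/c2.png

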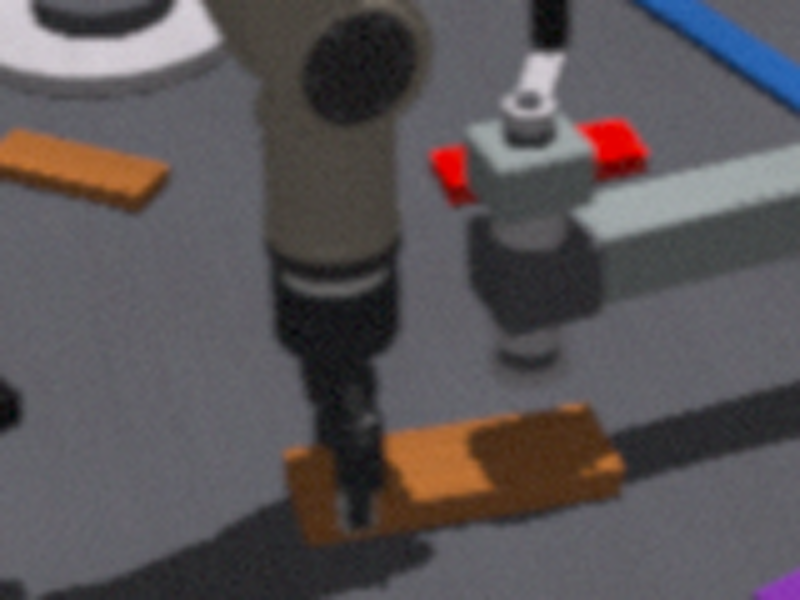

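The picture shows the pad held level under the foot (crop 530,360). It is about 5 mm too far toward −y, so I'll shift it, lower it and release.

>>> {"method": "servo_tool", "body": {"motion": [[0,0,0.003,-0.4,1],[0,0,0.005,-0.4,1],[0.001,0,0.005,-0.4,1],[0.003,0,0.005,-0.4,1],[0.0035,0,0.005,-0.4,1],[0.0035,0,0.005,-0.4,1]]}}

```text
clock: 4.55
tcp_pos: [0.5058, 0.0396, 0.1772]
orientation: [-1.214, 1.21, 1.214]
contact_force: [-1.5, 3.9, -2.3]
grip_width: 0.0677
```

>>> {"method": "servo_tool", "body": {"motion": [[0,0,0,0,-1],[0,0,0,0,-1],[0,0,0,0,-1],[0,0,0,0,-1],[0,0,0,0,-1]]}}

```text
clock: 5.05
tcp_pos: [0.5059, 0.0393, 0.1773]
orientation: [-1.213, 1.211, 1.214]
contact_force: [0.7, 1.6, 0.5]
grip_width: 0.0848
```

```bash
python3 - <<'E'
from h import *
st(); im=save("side","s3.png"); t=save("top","t3.png")
for n,i in(("side",im),("top",t)):
    m=cv2.inRange(cv2.cvtColor(i,cv2.COLOR_RGB2HSV),(5,130,30),(20,255,255))
    for c in cv2.findContours(m,0,2)[0]:
        if cv2.contourArea(c)>80: print(n,cv2.boundingRect(c),cv2.minAreaRect(c)); 
        if n=="side" and cv2.contourArea(c)>500: print(cv2.approxPolyDP(c,3,True).reshape(-1,2).tolist())
P=[[.476,.037+.035,.024],[.476,.002,.024],[.676,.002,.024],[.676,.072,.024],[.476,.002,0],[.676,.002,0]]
print("expected side",proj("side",P).round(1).tolist())
E
```

```text
5.05 [0.5059 0.0393 0.1773] [0.73 1.59 0.54] 0.0848
[[-0.003 -1.    -0.005]
 [-0.003 -0.005  1.   ]
 [-1.     0.003 -0.002]] [-0.19  0.55 -0.02  2.1   0.02  0.49  1.36]
side (287, 239, 11, 19) ((292.0, 248.0), (18.0, 10.0), 90.0)
side (306, 230, 48, 26) ((328.39263916015625, 241.72482299804688), (19.058456420898438, 48.71781539916992), 79.99201965332031)
[[353, 241], [346, 230], [306, 236], [306, 255], [351, 247]]
side (227, 176, 36, 16) ((244.55885314941406, 183.26470947265625), (35.16766357421875, 9.943960189819336), 14.03624439239502)
side (36, 141, 58, 76) ((57.55315399169922, 178.60926818847656), (54.202362060546875, 67.77872467041016), 19.05770492553711)
[[44, 141], [36, 159], [46, 168], [62, 216], [72, 215], [72, 187], [88, 172], [93, 155], [54, 160]]
top (179, 227, 30, 33) ((193.5764617919922, 242.99412536621094), (11.931175231933594, 34.60041046142578), 40.601295471191406)
expected side [[286.0, 239.2], [290.6, 253.0], [354.1, 241.9], [347.3, 228.8], [291.0, 259.1], [353.9, 248.0]]
```

>>> {"method": "servo_tool", "body": {"motion": [[-0.02,0,0,0,-1],[-0.06,0,0,0,-1],[-0.11,0,0,0,-1],[-0.16,0,0,0,-1],[-0.21,0,0,0,-1],[-0.26,0,0,0,-1],[-0.3,0,0,0,-1],[-0.343,0,0,0,-1]]}}

```text
clock: 5.95
tcp_pos: [0.5061, 0.0401, 0.5221]
orientation: [-1.213, 1.21, 1.214]
contact_force: [0.9, 0.2, -0.1]
grip_width: 0.0853
```

```bash
python3 - <<'E'
from h import *
st(); im=save("side","s4.png"); t=save("top","t4.png")
P=[[.476,.037+.035,.024],[.476,.002,.024],[.676,.002,.024],[.676,.072,.024],[.476,.002,0],[.676,.002,0]]
for n,i in(("side",im),("top",t)):
    m=cv2.inRange(cv2.cvtColor(i,cv2.COLOR_RGB2HSV),(5,130,30),(20,255,255))
    for c in cv2.findContours(m,0,2)[0]:
        q=cv2.approxPolyDP(c,2,True).reshape(-1,2)
        if cv2.contourArea(c)>80: print(n,q.tolist())
    print("expected",n,proj(n,P).round(1).tolist())
print(onz("side",[[353,241],[346,230],[290,252]],.024).round(3))
go([.657,.100,.52],90)
E
```

```text
5.95 [0.5061 0.0401 0.5221] [ 0.9   0.18 -0.14] 0.0853
[[-0.002 -1.    -0.005]
 [-0.002 -0.005  1.   ]
 [-1.     0.003 -0.002]] [-0.2   0.1  -0.01  1.79  0.    1.25  1.37]
side [[353, 241], [346, 230], [287, 240], [292, 258], [347, 248], [353, 245]]
side [[227, 181], [228, 184], [256, 191], [262, 185], [260, 182], [234, 176]]
side [[45, 140], [36, 160], [46, 168], [58, 203], [61, 205], [62, 216], [73, 215], [75, 208], [71, 196], [67, 159], [53, 161]]
side [[120, 122], [114, 125], [116, 134], [120, 134], [123, 139], [127, 172], [128, 146]]
expected side [[286.0, 239.2], [290.6, 253.0], [354.1, 241.9], [347.3, 228.8], [291.0, 259.1], [353.9, 248.0]]
top [[201, 227], [179, 251], [186, 259], [208, 235]]
expected top [[294.4, 224.2], [312.5, 224.5], [313.4, 174.3], [295.7, 173.9], [312.4, 225.3], [313.4, 175.6]]
[[0.674 0.007 0.024]
 [0.67  0.067 0.024]
 [0.475 0.007 0.024]]
shift mm [   7.8 -149.6   59. ] turn 0.27 jaw yaw 90.27
```

>>> {"method": "servo_tool", "body": {"motion": [[0,-0.04,0.015,0,-1],[0,-0.08,0.031,0,-1],[0,-0.12,0.047,0,-1],[0,-0.15,0.059,0,-1],[0,-0.15,0.059,0,-1],[0,-0.15,0.059,0,-1]]}}

```text
clock: 6.65
tcp_pos: [0.6575, 0.1003, 0.526]
orientation: [-1.216, 1.203, 1.208]
contact_force: [-0.5, 0.4, 0.3]
grip_width: 0.0851
```

```bash
python3 - <<'E'
from h import *
st(); go([.657,.100,.450],90)
im=save("side","s5.png")[60:180,260:420]; cv2.imwrite("pics/c5.png",cv2.resize(im[:,:,::-1],None,fx=5,fy=5,interpolation=2))
E
```

```text
6.65 [0.6575 0.1003 0.526 ] [-0.47  0.39  0.29] 0.0851
[[ 0.006 -1.    -0.005]
 [-0.001 -0.005  1.   ]
 [-1.    -0.006 -0.001]] [-0.24  0.38 -0.    1.42  0.    1.33  1.33]
shift mm [76.   1.  -0.2] turn 0.29 jaw yaw 90.29
```

View pics/c5.png

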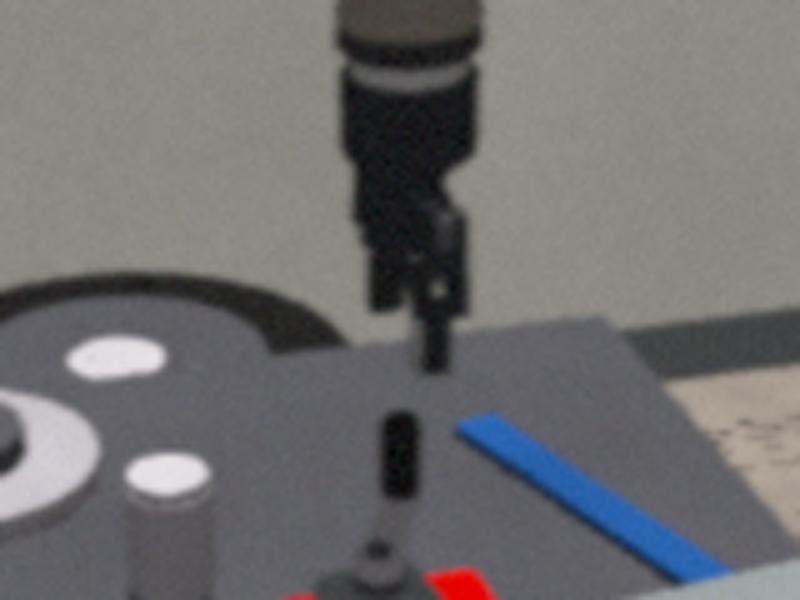

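The fingers (crop 385–435, 340) stand squarely over the knob (crop 400,415). I'll go down and close.

>>> {"method": "servo_tool", "body": {"motion": [[0.03,0.001,0,0,-1],[0.06,0.001,0,0,-1],[0.076,0.001,0,0,-1],[0.076,0.001,0,0,0],[0.076,0.001,0,0,1],[0.076,0.001,0,0,1],[0.076,0.001,0,0,1],[0.076,0.001,0,0,1]], "force": 40}}

```text
clock: 7.5
tcp_pos: [0.6567, 0.1012, 0.4529]
orientation: [-1.217, 1.198, 1.207]
contact_force: [-1.3, 4.3, 5.1]
grip_width: 0.023
```

```bash
cat >> h.py <<'E'
AX=np.array([.6263,.0370])
def circ(steps,AX=AX,r=.07,a0=None):
    """tool-frame shifts (mm) for clockwise steps (rad) from the present angle"""
    o=get_obs(); M=R.from_rotvec(o["orientation"]).as_matrix(); p=np.array(o["tcp_pos"]); g=p+M[:,0]*.155
    d=g[:2]-AX; a=np.arctan2(d[1],d[0]); print(o["clock"],"r",np.round(np.hypot(*d)*1e3,2),"ang",round(a,3),"z",round(g[2],4),"F",np.round(o["contact_force"],2),"tang cw",np.round(np.dot(o["contact_force"][:2],[np.sin(a),-np.cos(a)]),2),"w",o["grip_width"])
    for s in steps:
        q=np.r_[AX+r*np.array([np.cos(a-s),np.sin(a-s)]),g[2]]; print(s,np.round(M.T@(q-g)*1000,1).tolist())
E
python3 - <<'E'
from h import *
circ([.1,.2,.4,.6,.8,1,1.2,1.4])
E
```

```text
7.5 r 72.01 ang 1.111 z 0.2979 F [-1.33  4.34  5.07] tang cw -3.12 w 0.022973312219507692
0.1 [0.0, -5.2, -5.2]
0.2 [0.1, -10.9, -9.3]
0.4 [0.2, -21.0, -19.0]
0.6 [0.2, -28.9, -30.5]
0.8 [0.3, -34.4, -43.3]
1 [0.3, -37.3, -57.0]
1.2 [0.2, -37.3, -71.0]
1.4 [0.2, -34.6, -84.7]
```

>>> {"method": "servo_tool", "body": {"motion": [[-0.001,-0.0052,-0.0052,0,1],[-0.002,-0.0109,-0.0093,0,1],[-0.002,-0.021,-0.019,0,1],[-0.002,-0.0289,-0.0305,0,1],[-0.002,-0.0344,-0.0433,0,1],[-0.002,-0.0373,-0.057,0,1],[-0.002,-0.0373,-0.071,0,1],[-0.002,-0.0346,-0.0847,0,1]]}}

```text
clock: 8.3
tcp_pos: [0.6927, 0.0193, 0.4532]
orientation: [-1.217, 1.193, 1.211]
contact_force: [5.7, 6.4, -10.1]
grip_width: 0.0228
```

```bash
python3 - <<'E'
from h import *
circ([.25,.5,.75,1,1.25,1.5,1.75,2])
E
```

```text
8.3 r 70.05 ang -0.242 z 0.2982 F [  5.66   6.36 -10.11] tang cw -7.53 w 0.022810187168813393
0.25 [-0.2, 6.5, -16.2]
0.5 [-0.4, 16.7, -30.4]
0.75 [-0.6, 30.1, -41.5]
1 [-0.8, 45.9, -49.0]
1.25 [-1.0, 63.0, -52.4]
1.5 [-1.2, 80.4, -51.4]
1.75 [-1.3, 97.1, -46.2]
2 [-1.4, 111.9, -37.0]
```

>>> {"method": "servo_tool", "body": {"motion": [[0.001,0.0065,-0.0162,0,1],[0.001,0.0167,-0.0304,0,1],[0.001,0.0301,-0.0415,0,1],[0.001,0.0459,-0.049,0,1],[0.001,0.063,-0.0524,0,1],[0,0.0804,-0.0514,0,1],[0,0.0971,-0.0462,0,1],[0,0.1119,-0.037,0,1]]}}

```text
clock: 9.1
tcp_pos: [0.5823, -0.0185, 0.453]
orientation: [-1.22, 1.187, 1.205]
contact_force: [12.8, 2.9, -4.8]
grip_width: 0.0231
```

```bash
python3 - <<'E'
from h import *
circ([.25,.5,.75,1,1.25,1.5,1.75,2])
E
```

```text
9.1 r 68.34 ang -2.216 z 0.298 F [12.8   2.92 -4.84] tang cw -8.48 w 0.02314801134620056
0.25 [-0.2, 13.4, 11.0]
0.5 [-0.3, 22.4, 25.9]
0.75 [-0.3, 27.4, 42.6]
1 [-0.2, 28.1, 60.1]
1.25 [-0.0, 24.5, 77.1]
1.5 [0.2, 16.8, 92.8]
1.75 [0.5, 5.4, 106.0]
2 [0.8, -8.8, 116.1]
```

>>> {"method": "servo_tool", "body": {"motion": [[0,0.0134,0.011,0,1],[0,0.0224,0.0259,0,1],[0,0.0274,0.0426,0,1],[0,0.0281,0.0601,0,1],[0,0.0245,0.0771,0,1],[0,0.0168,0.0928,0,1],[0.0005,0.0054,0.106,0,1],[0.001,-0.0088,0.1161,0,1]]}}

```text
clock: 9.9
tcp_pos: [0.5884, 0.0979, 0.4528]
orientation: [-1.219, 1.192, 1.21]
contact_force: [-9.5, -1.4, 5.7]
grip_width: 0.0229
```

```bash
python3 - <<'E'
from h import *
circ([.2,.4,.6,.8,1,1.2,1.2,1.2])
im=save("side","s6.png")[180:270,270:390]; cv2.imwrite("pics/c6.png",cv2.resize(im[:,:,::-1],None,fx=6,fy=6,interpolation=2))
E
```

```text
9.9 r 71.31 ang 2.1 z 0.2979 F [-9.48 -1.38  5.69] tang cw -8.88 w 0.022884825157902872
0.2 [0.2, -13.4, 4.6]
0.4 [0.4, -27.1, 7.6]
0.6 [0.5, -41.0, 7.9]
0.8 [0.7, -54.8, 5.3]
1 [0.8, -67.7, 0.1]
1.2 [0.9, -79.4, -7.5]
1.2 [0.9, -79.4, -7.5]
1.2 [0.9, -79.4, -7.5]
```

View pics/c6.png

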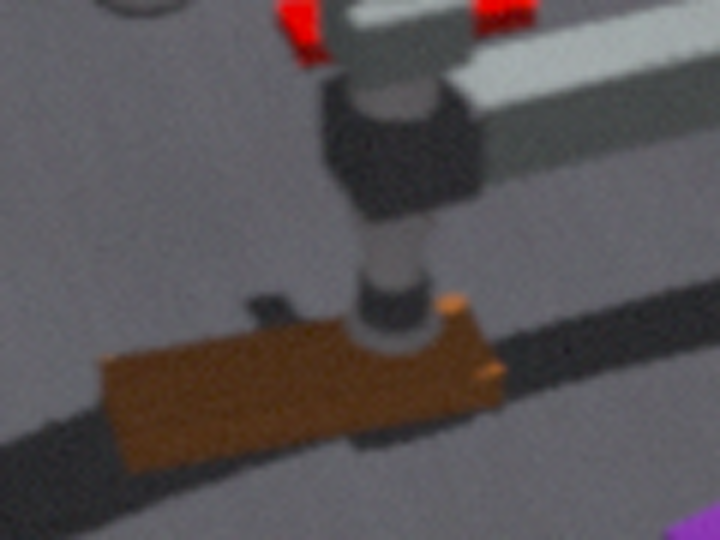

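The foot's rim (crop 395,352) is at z ≈ 0.040 m, about 16 mm (2 rad) above the pad top, and it is well centred across the pad.

>>> {"method": "servo_tool", "body": {"motion": [[0,-0.0134,0.0046,0,1],[0,-0.0271,0.0076,0,1],[0,-0.041,0.0079,0,1],[0,-0.0548,0.0053,0,1],[0,-0.0677,0.0001,0,1],[0.001,-0.0794,-0.0075,0,1]]}}

```text
clock: 10.55
tcp_pos: [0.669, 0.0933, 0.4528]
orientation: [-1.22, 1.193, 1.214]
contact_force: [-10.7, -0.7, 7.2]
grip_width: 0.0229
```

```bash
python3 - <<'E'
from h import *
circ([.1,.2,.3,.4,.5,.6,.7,.8])
E
```

```text
10.55 r 72.13 ang 0.912 z 0.2978 F [-10.69  -0.69   7.23] tang cw -8.03 w 0.022946996617576588
0.1 [0.0, -3.9, -6.3]
0.2 [0.0, -8.7, -11.4]
0.3 [0.0, -12.9, -17.0]
0.4 [0.0, -16.6, -22.9]
0.5 [0.0, -19.6, -29.3]
0.6 [0.0, -22.0, -35.8]
0.7 [0.0, -23.7, -42.6]
0.8 [-0.0, -24.8, -49.5]
```

>>> {"method": "servo_tool", "body": {"motion": [[0,-0.0039,-0.0063,0,1],[0,-0.0087,-0.0114,0,1],[0,-0.0129,-0.017,0,1],[0,-0.0166,-0.0229,0,1],[0,-0.0196,-0.0293,0,1],[0,-0.022,-0.0358,0,1]]}}

```text
clock: 11.15
tcp_pos: [0.6913, 0.0612, 0.453]
orientation: [-1.219, 1.187, 1.219]
contact_force: [-0.5, 7.7, -0.5]
grip_width: 0.0231
```

```bash
python3 - <<'E'
from h import *
circ([.1,.2,.3,.4,.5])
E
```

```text
11.15 r 71.25 ang 0.369 z 0.298 F [-0.49  7.66 -0.54] tang cw -7.32 w 0.023114106488422093
0.1 [-0.1, -0.9, -7.1]
0.2 [-0.1, -2.3, -14.0]
0.3 [-0.2, -3.0, -20.9]
0.4 [-0.2, -3.0, -27.9]
0.5 [-0.3, -2.4, -34.9]
```

>>> {"method": "servo_tool", "body": {"motion": [[0,-0.0009,-0.0071,0,1],[0,-0.0023,-0.014,0,1],[0,-0.003,-0.0209,0,1],[0,-0.003,-0.0279,0,1]]}}

```text
clock: 11.55
tcp_pos: [0.6952, 0.0367, 0.453]
orientation: [-1.219, 1.181, 1.223]
contact_force: [2.1, 8.2, -1.2]
grip_width: 0.0228
```

```bash
python3 - <<'E'
from h import *
circ([.1,.2,.3,.4,.5])
E
```

```text
11.55 r 70.61 ang 0.027 z 0.298 F [ 2.14  8.18 -1.2 ] tang cw -8.12 w 0.022767245293096032
0.1 [-0.1, 0.9, -7.0]
0.2 [-0.2, 1.9, -13.9]
0.3 [-0.3, 3.6, -20.7]
0.4 [-0.5, 6.0, -27.3]
0.5 [-0.6, 9.0, -33.6]
```

Total is 7.37 rad and the crank still turns freely. I'll take another 0.4 rad.

>>> {"method": "servo_tool", "body": {"motion": [[0,0.0009,-0.007,0,1],[0,0.0019,-0.0139,0,1],[0,0.0036,-0.0207,0,1],[0,0.006,-0.0273,0,1]]}}

```text
clock: 11.95
tcp_pos: [0.6905, 0.012, 0.453]
orientation: [-1.22, 1.174, 1.225]
contact_force: [4.4, 8.3, -1.8]
grip_width: 0.0231
```

```bash
python3 - <<'E'
from h import *
circ([.1,.2,.3,.4,.5])
E
```

```text
11.95 r 69.98 ang -0.322 z 0.298 F [ 4.36  8.31 -1.83] tang cw -9.26 w 0.023073850830555954
0.1 [-0.2, 2.7, -6.5]
0.2 [-0.3, 6.0, -12.6]
0.3 [-0.5, 9.9, -18.4]
0.4 [-0.6, 14.4, -23.8]
0.5 [-0.8, 19.4, -28.6]
```

>>> {"method": "servo_tool", "body": {"motion": [[0,0.0027,-0.0065,0,1],[0,0.006,-0.0126,0,1],[0,0.0099,-0.0184,0,1]]}}

```text
clock: 12.25
tcp_pos: [0.6819, -0.0042, 0.453]
orientation: [-1.222, 1.168, 1.226]
contact_force: [4.1, 6.6, -1.8]
grip_width: 0.0231
```

```bash
python3 - <<'E'
from h import *
circ([.1,.2,.3,.4,.5])
E
```

```text
12.25 r 69.55 ang -0.577 z 0.298 F [ 4.09  6.59 -1.8 ] tang cw -7.75 w 0.02310696088587764
0.1 [-0.2, 3.9, -5.8]
0.2 [-0.4, 8.7, -10.9]
0.3 [-0.6, 14.0, -15.5]
0.4 [-0.8, 19.7, -19.5]
0.5 [-0.9, 25.8, -23.0]
```

>>> {"method": "servo_tool", "body": {"motion": [[0,0.0039,-0.0058,0,1],[0,0.0087,-0.0109,0,1],[0,0.014,-0.0155,0,1],[0,0.0197,-0.0195,0,1]]}}

```text
clock: 12.65
tcp_pos: [0.6641, -0.022, 0.4529]
orientation: [-1.225, 1.16, 1.226]
contact_force: [8.3, 6.9, -2.5]
grip_width: 0.0231
```

```bash
python3 - <<'E'
from h import *
circ([.1,.2,.3,.4,.5])
im=save("side","s7.png")[180:270,270:390]; cv2.imwrite("pics/c7.png",cv2.resize(im[:,:,::-1],None,fx=6,fy=6,interpolation=2))
E
```

```text
12.65 r 68.96 ang -0.929 z 0.298 F [ 8.35  6.92 -2.51] tang cw -10.83 w 0.023053002717394654
0.1 [-0.2, 5.3, -4.6]
0.2 [-0.4, 11.6, -7.7]
0.3 [-0.7, 18.1, -10.1]
0.4 [-0.9, 24.9, -11.9]
0.5 [-1.0, 31.8, -13.1]
```

View pics/c7.png

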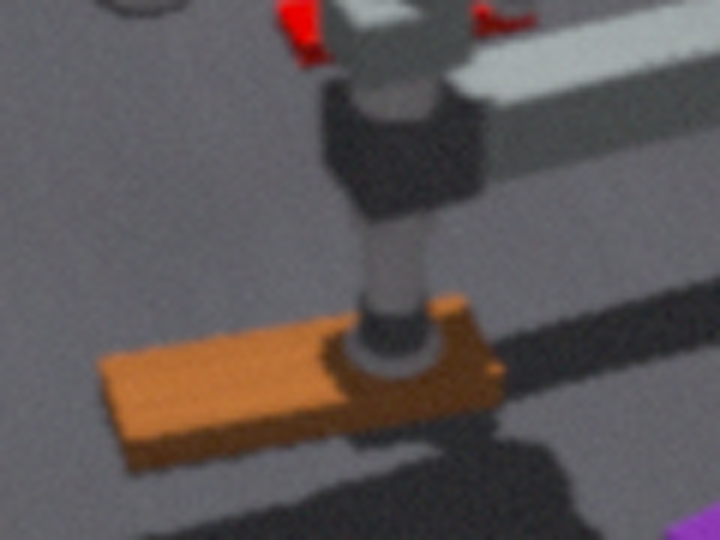

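The foot's rim (crop 395,378) now meets the pad top, with z ≈ 0.024 m. The push has risen to about 10.8 N, so I'll take smaller steps.

>>> {"method": "servo_tool", "body": {"motion": [[0,0.0053,-0.0046,0,1],[0,0.0116,-0.0077,0,1],[0,0.0181,-0.0101,0,1]]}}

```text
clock: 13.0
tcp_pos: [0.6472, -0.031, 0.4529]
orientation: [-1.227, 1.153, 1.224]
contact_force: [12.4, 6.3, -5.0]
grip_width: 0.0229
```

```bash
python3 - <<'E'
from h import *
circ([.1,.2,.3,.4,.5])
E
```

```text
13.0 r 68.7 ang -1.194 z 0.2981 F [12.45  6.28 -4.96] tang cw -13.89 w 0.022933974182665243
0.1 [-0.3, 6.3, -3.2]
0.2 [-0.5, 13.1, -4.6]
0.3 [-0.7, 20.1, -5.3]
0.4 [-0.9, 27.1, -5.2]
0.5 [-1.1, 34.0, -4.5]
```

>>> {"method": "servo_tool", "body": {"motion": [[0,0,0,0,1],[0,0,0,0,1],[0,0,0,0,1]]}}

```text
clock: 13.3
tcp_pos: [0.647, -0.031, 0.4528]
orientation: [-1.227, 1.154, 1.225]
contact_force: [-1.5, 1.6, -0.2]
grip_width: 0.023
```

```bash
python3 - <<'E'
from h import *
circ([.1,.2,.3])
E
```

```text
13.3 r 68.7 ang -1.199 z 0.2979 F [-1.53  1.55 -0.16] tang cw 0.86 w 0.023000582503245333
0.1 [-0.3, 6.3, -3.2]
0.2 [-0.5, 13.1, -4.5]
0.3 [-0.7, 20.1, -5.1]
```

The moving push reads 13.9 N, a rise of about 5 N, but the reading at rest is near 0. As a cross-check that adds no load, I'll back off 0.4 rad and wind back to the same angle.

```bash
python3 - <<'E'
from h import *
circ([-.1,-.2,-.3,-.4],r=.0690)
E
```

```text
13.3 r 68.7 ang -1.199 z 0.2979 F [-1.53  1.55 -0.16] tang cw 0.86 w 0.023000582503245333
-0.1 [0.2, -6.5, 2.3]
-0.2 [0.5, -12.6, 5.6]
-0.3 [0.7, -18.3, 9.4]
-0.4 [1.0, -23.6, 13.8]
```

>>> {"method": "servo_tool", "body": {"motion": [[0,-0.0065,0.0023,0,1],[0,-0.0126,0.0056,0,1],[0.0005,-0.0183,0.0094,0,1],[0.001,-0.0236,0.0138,0,1]]}}

```text
clock: 13.7
tcp_pos: [0.6694, -0.0178, 0.4528]
orientation: [-1.226, 1.16, 1.226]
contact_force: [-9.0, -2.6, 5.2]
grip_width: 0.0231
```

```bash
python3 - <<'E'
from h import *
circ([.1,.2,.3,.4],r=.0693)
E
```

```text
13.7 r 69.23 ang -0.831 z 0.2979 F [-8.97 -2.63  5.18] tang cw 8.4 w 0.023146587360983756
0.1 [-0.2, 5.4, -4.3]
0.2 [-0.4, 11.3, -8.0]
0.3 [-0.7, 17.5, -11.0]
0.4 [-0.9, 24.0, -13.4]
```

>>> {"method": "servo_tool", "body": {"motion": [[0,0.0054,-0.0043,0,1],[0,0.0113,-0.008,0,1],[0,0.0175,-0.011,0,1],[0,0.024,-0.0134,0,1]]}}

```text
clock: 14.1
tcp_pos: [0.648, -0.0304, 0.4529]
orientation: [-1.229, 1.151, 1.222]
contact_force: [11.2, 5.6, -3.9]
grip_width: 0.0229
```

```bash
python3 - <<'E'
from h import *
circ([-.1,-.15,.05,.1,.2],r=.069)
E
```

```text
14.1 r 68.67 ang -1.174 z 0.298 F [11.22  5.56 -3.93] tang cw -12.5 w 0.02294913015800318
-0.1 [0.3, -6.4, 2.5]
-0.15 [0.4, -9.5, 4.1]
0.05 [-0.1, 3.1, -1.4]
0.1 [-0.3, 6.4, -2.4]
0.2 [-0.5, 13.2, -3.9]
```

>>> {"method": "servo_tool", "body": {"motion": [[0,0.004,-0.0018,0,1],[0,0.005,-0.0022,0,1],[0,0.005,-0.0022,0,1],[0,0.005,-0.0022,0,1]]}}

```text
clock: 14.5
tcp_pos: [0.645, -0.0314, 0.4529]
orientation: [-1.232, 1.145, 1.219]
contact_force: [11.9, 3.9, -5.6]
grip_width: 0.0229
```

```bash
python3 - <<'E'
from h import *
circ([-.05,-.1,-.15],r=.0687)
E
```

```text
14.5 r 68.6 ang -1.206 z 0.2981 F [11.89  3.93 -5.62] tang cw -12.51 w 0.02285086727624901
-0.05 [0.2, -3.3, 1.1]
-0.1 [0.3, -6.4, 2.4]
-0.15 [0.5, -9.5, 4.0]
```

>>> {"method": "servo_tool", "body": {"motion": [[0,-0.0033,0.0011,0,1],[0,-0.0064,0.0024,0,1],[0,-0.0095,0.004,0,1]]}}

```text
clock: 14.8
tcp_pos: [0.6537, -0.0277, 0.4529]
orientation: [-1.231, 1.149, 1.221]
contact_force: [-5.8, 0.7, 0.4]
grip_width: 0.0232
```

```bash
python3 - <<'E'
from h import *
circ([.05,.1,.15,.2],r=.0687)
E
```

```text
14.8 r 68.79 ang -1.078 z 0.298 F [-5.8   0.69  0.35] tang cw 4.79 w 0.023249952183121904
0.05 [-0.1, 3.2, -1.4]
0.1 [-0.3, 6.3, -2.6]
0.15 [-0.4, 9.6, -3.8]
0.2 [-0.6, 12.9, -4.7]
```

Both directions now agree. Turning clockwise near −1.2 rad takes about 12.5 N against 8.5 N free, and counter-clockwise at −1.08 rad takes about 4.8 N. That puts the rise at about 4 N near −1.2 rad, so I'll wind back there and let go.

>>> {"method": "servo_tool", "body": {"motion": [[0,0.0032,-0.0014,0,1],[0,0.0063,-0.0026,0,1],[0,0.009,-0.0036,0,1],[0,0.009,-0.0036,0,1],[0,0.009,-0.0036,0,1]]}}

```text
clock: 15.3
tcp_pos: [0.6467, -0.0305, 0.453]
orientation: [-1.234, 1.142, 1.217]
contact_force: [10.2, 4.0, -5.6]
grip_width: 0.0229
```

>>> {"method": "servo_tool", "body": {"motion": [[0,0,0,0,1],[0,0,0,0,1],[0,0,0,0,1]]}}

```text
clock: 15.6
tcp_pos: [0.6468, -0.0305, 0.4529]
orientation: [-1.234, 1.141, 1.217]
contact_force: [2.9, 2.2, -2.9]
grip_width: 0.023
```

```bash
python3 - <<'E'
from h import *
circ([],r=.0687)
E
```

```text
15.6 r 68.61 ang -1.168 z 0.2981 F [ 2.86  2.2  -2.95] tang cw -3.49 w 0.02304821481614795
```

>>> {"method": "servo_tool", "body": {"motion": [[0,0.003,-0.0011,0,1],[0,0.005,-0.0018,0,1],[0,0.005,-0.0018,0,1]]}}

```text
clock: 15.9
tcp_pos: [0.6433, -0.0317, 0.4529]
orientation: [-1.236, 1.135, 1.213]
contact_force: [10.8, 4.0, -7.1]
grip_width: 0.0228
```

>>> {"method": "servo_tool", "body": {"motion": [[0,0,0,0,1],[0,0,0,0,1]]}}

```text
clock: 16.1
tcp_pos: [0.6435, -0.0316, 0.4529]
orientation: [-1.237, 1.135, 1.213]
contact_force: [3.8, 3.1, -3.0]
grip_width: 0.023
```

>>> {"method": "servo_tool", "body": {"motion": [[0,0,0,0,0],[0,0,0,0,-1],[0,0,0,0,-1],[0,0,0,0,-1],[0,0,0,0,-1],[0,0,0,0,-1]]}}

```text
clock: 16.7
tcp_pos: [0.6434, -0.0317, 0.453]
orientation: [-1.236, 1.135, 1.213]
contact_force: [0.2, -0.7, 0.1]
grip_width: 0.0854
```

```bash
python3 - <<'E'
from h import *
circ([],r=.0687)
E
```

```text
16.7 r 68.61 ang -1.204 z 0.2982 F [ 0.24 -0.67  0.08] tang cw 0.02 w 0.08536394805565056
```

Released with the hand clear. I'll rise and check.

>>> {"method": "servo_tool", "body": {"motion": [[-0.02,0,0,0,-1],[-0.05,0,0,0,-1],[-0.08,0,0,0,-1],[-0.1,0,0,0,-1],[-0.1,0,0,0,-1],[-0.1,0,0,0,-1]]}}

```text
clock: 17.3
tcp_pos: [0.6385, -0.0347, 0.5526]
orientation: [-1.236, 1.135, 1.212]
contact_force: [-0.3, -0.4, -0.8]
grip_width: 0.0852
```

```bash
python3 - <<'E'
from h import *
st(); im=save("side","s8.png")[40:280,200:440]; cv2.imwrite("pics/c8.png",cv2.resize(im[:,:,::-1],None,fx=2.5,fy=2.5,interpolation=2))
E
```

```text
17.3 [ 0.6385 -0.0347  0.5526] [-0.26 -0.35 -0.76] 0.0852
[[ 0.049 -0.998 -0.036]
 [ 0.03  -0.035  0.999]
 [-0.998 -0.05   0.028]] [-0.03  0.31 -0.01  1.46 -0.03  1.32  1.57]
```

View pics/c8.png

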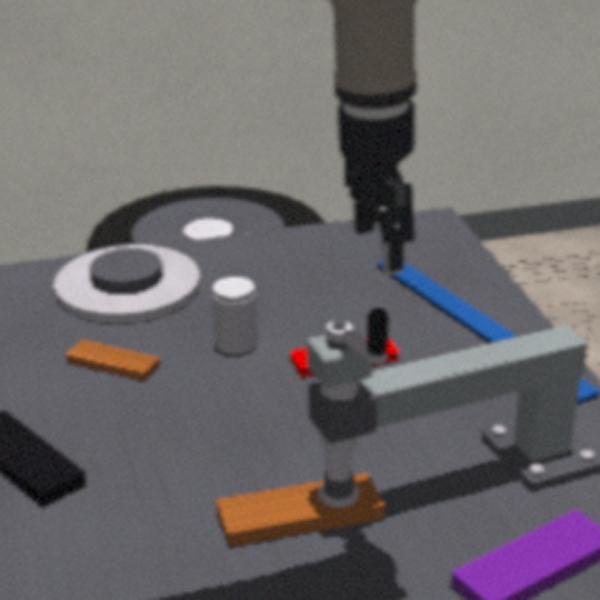

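The foot stands on the pad (crop 340,495) and the hand is clear. Next I'll check that the crank stayed where I left it, from the knob at crop (377,330).

```bash
python3 - <<'E'
from h import *
for a in(-1.3,-1.2,-1.0,-.5,0,.5): print(a,proj("side",[[AX[0]+.07*np.cos(a),AX[1]+.07*np.sin(a),.290]]).round(1))
im=cv2.imread("pics/s8.png"); g=im.max(2)[160:190,335:365]; print(g[::2,::2])
t=save("top","t8.png"); cv2.imwrite("pics/c9.png",cv2.resize(t[130:230,260:350,::-1],None,fx=6,fy=6,interpolation=2))
E
```

```text
-1.3 [[349.3 174.2]]
-1.2 [[351.4 173.4]]
-1.0 [[355.  171.7]]
-0.5 [[360.3 166.1]]
0 [[359.4 160. ]]
0.5 [[352.9 155. ]]
[[103 106 107 104 105 109 106 106 105 104 101 102 102 100 101]
 [104 104 108 105 104 106 102  97  95  99 106 103 104 102 100]
 [104 103 104 104 107 105  86  33  16  45  95 100 102 101 101]
 [104 104 104 105 108  99  48  16  24  23  77 101 100 101 103]
 [105 112 130 108 102 103  47  21  19  10  67 106 104 103 103]
 [ 90 119 197 133 105 101  47  15  16  18  77 105 107 104 105]
 [169 156 127 103 102  99  44  24  19  23  73 103 105 105 105]
 [107  96  91  87  89  96  49  25  16  23  84 104 106 108 106]
 [ 80  78  85  89  89  88  46  24  18  28 156 146 104 103 105]
 [ 51  51  69  85  93  86  37  17  18  32 177 208 119 103 105]
 [130  75  69  75  83  86  49  25  16  56 183 222 180 104 106]
 [145  87  72  72  77  79  81  69  62  82 102 107 105 103 107]
 [ 89  73  74  75  73  75  81  89  93  89  98 102  94 108 123]
 [ 75  75  74  77  71  73  72  74  85 103 114 131 152 163 169]
 [ 76  74  75  72  73  69  78 121 155 160 172 172 171 172 172]]
```

The knob centre is at (351,173), which matches −1.2 rad, so the crank held. I'll hand in.

```bash
python3 -c "
from h import *
print(hand_in())"
```

```text
the job is handed in; nothing more can be done
None
```

The larger orange pad now lies flat under the jack with the foot pressing firmly on it, and I handed the job in at about 17 s of the 72 s allowed. `hand_in()` gives no verdict, and the foot force can't be read directly, so the load is my estimate.

- **Pad:** I gripped the pad near one end and carried it under the foot. Its measured centre line is within about 1–3 mm of the jack's axis, and the foot is about 50 mm from its middle; the limits are 12 mm and 77 mm.
- **Winding:** I turned the crank about 8.6 rad clockwise in total.
- **Load:** The push rose from about 8.5 N turning freely to about 12.5 N, and turning back took only about 4.8 N. Both point to a rise of about 4 N, or roughly 40 N at the foot.
- **Back-off during checks:** I unwound up to 0.4 rad twice, partly or fully unloading the foot, then wound it back to the final angle.
- **Release:** After I let go and raised the hand clear, the knob was still at −1.2 rad and the last side picture showed the foot on the pad. The hand read almost no outside force.
- **Other things:** The arm touched none of them as far as the pictures show. I did not re-measure the tray, spanner or tin.

**Readings that disagreed:** one reading while winding was higher, at 13.9 N. The readings at rest were between about 0 and 4 N, because the arm relaxes once it stops, so I relied on the moving readings.

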